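Pin the corner of a knock-down weaving frame

TASK

Put the corner of the weaving frame together: slide the loose crossbar's tenon into the slot of the clamped upright and push it fully home by feel, against the shoulder and against the bottom of the slot; then take the short pin from the block, push it down through all three holes until its head sits on the wood, and let go. The fork is hand-cut, so do not trust the drawing, and force nothing, the wood splits; leave the long pegs, the hammer and the spool where they are.

Things in the scene. Friction and masses are not known exactly. Their poses are not given: they have to be found in the camera images.
- upright: Beech upright, 44 mm wide (y), 54 thick, flat on the bench, immovable; its steel holdfast (140 mm high) bears on it 262 mm along x, shank on the -y side. Origin: bench level, where the 15 mm pin hole should be; but the fork is hand-cut: slot bottom and hole lie together anywhere from 12 mm short to 12 mm beyond along x, not measured. x along the upright, away from the fork; z up.
- fork_side (a point): On the upright's +y side face (y = 22 mm), 27 mm above the bench, level with the nominal hole: the tenon enters here, moving along the upright's -y. The fork runs 22 mm to either side of the true hole: cheeks z 0-18 and 36-54 mm, between them the slot, open at the upright's end (-x) and both sides, its bottom 22 mm beyond the true hole in +x. The wood splits under a push of about 35 N.
- crossbar: Loose beech crossbar flat on the bench, 44 mm wide (x), 54 thick, 0.4-0.6 kg. Origin: on its 15 mm tenon hole's axis (true), bench level; y along the bar, away from the tenon. Tenon x, y -22 to 22 mm, z 19.5-34.5; full section from the shoulder, y=22, to y=310. Home: axes as the upright's, shoulder on the upright's side, tenon edge x=22 on the slot's bottom; then all holes line up at its origin.
- bar_mid (a point): Crossbar's top face, mid-width, 140 mm along y from the tenon hole, near the centre of mass: a good place to grip it across its 44 mm width. It slides on the bench; pressed down it drags hard, with part of its weight taken it slides easily (1.5 mm of play above the tenon in the slot).
- pin: Short turned wooden pin, 35 g: round head 26 mm across, 30 tall; shank 14 mm thick, 52 long, its last 3 mm tapering to 11. Origin: centre of the head's underside; z towards the head. Starts upright in the pin block, head 60-90 mm above the bench. Home: head's underside on the upright's top, 54 mm up. A springy cork bush low in the hole resists 10 mm before home: about 8-12 N to pass, then less.
- pin_block: Fixed wooden block 180 x 50 x 60 mm with three holes in its top, 60 mm apart along its x, holding the short pin and the two long pegs in any order. Origin: centre of its underside.
- long_peg_a: Bystander: a peg like the pin, but its shank is 76 mm long, so its head stands 20 mm clear of the block. Origin: centre of the head's underside.
- long_peg_b: Bystander: another long peg, the same as the first.
- hammer: Bystander: wooden-handled hammer lying on the bench, 270 mm long. Origin: underside, along its handle.
- spool: Bystander: spool of orange thread standing on the bench, 38 mm across, 48 tall. Origin: centre of its underside.
There are look-alikes about, which are no part of the job. What is shaped like the pin but orange is not meant.

How it is judged:
By the outcome, as a careful person would: the job done as asked, in the order asked, and still so for the second after the job is handed in, with the robot touching nothing.
It also fails if it takes over 72 s, if anything falls off the work surface, if the arm or the gripper's body presses on something with over 40 N, if the wrist force passes 120 N, or if a joint passes its speed limit or range.

ROBOT

A 6-joint arm with a two-finger parallel gripper is mounted at the origin on the work surface. World frame = base frame: x ahead of the robot, y to its left, z up, the work surface at z = 0. Lengths are in m, angles in rad, forces in N, time in s.
With the tool pointing down it reaches from about 0.35 to 0.975 m from the base axis. Payload 4.9 kg.
Tool frame: the origin (TCP) lies at the very end of the fingers, on their centre line; the grasp point (between the pads) lies 19 mm behind it; z points along the fingers, y is the line along which they close (so a half turn about z gives the same grasp; the last joint's range is limited). The gripper opens to 85 mm and grips with 20 to 120 N. Pads are 22 mm wide; open, the fingers measure 114 mm over their backs; the gripper's body (76 mm by 85 mm) begins 54 mm behind the grasp point. The pads swing forward as they close: fully open they stand 13 mm farther back than shut.
Start: joints at [1.077, 0.053, 1.613, -0, 1.476, -0.119], TCP at [0.229, 0.582, 0.231] pointing down, gripper open.
Joint ranges: [-3.01, 3.01], [-1.01, 2.22], [0.06, 2.58], [-1.02, 4.17], [0.09, 2.62], [-3.14, 3.14]. Speed limits (rad/s): [2.57, 2.57, 3.14, 3.14, 3.14, 3.14].

INTERFACE

Orientations are given as a unit quaternion [w, x, y, z].
In Python, from plant import manip gives the robot as it stands.
- The arm moves only by the tool move_arm, never from a script. Its argument "plan" is a list that holds one entry, the list of rows, each a list of 7 numbers: the shift along the tool's x, y, z as a fraction of full scale, then the turn, a rotation vector about the tool's x, y, z as a fraction of full scale, then the closure, from 0 (fully open) to 1 (shut). In form: [[[dx, dy, dz, wx, wy, wz, fingers], ...]]. A call has exactly 10 rows; each row shifts and turns the commanded pose from where the row before left it, along the tool's axes as they then stand; what a row does not reach is not made up. Full scale, the value 1, is 0.12 m for a shift and 0.15 rad for a turn. A row lasts 1/8 s, in which the tool goes at most 62.5 mm and 10.7 degrees, less where a joint would pass 70% of its speed; a pose out of reach is approached as far as the arm can. A call with a number of a shift or a turn outside -1 to 1 is refused whole. A call with a gripper value outside its range is refused whole. The fingers move at their own pace and stop on an object; the grip force is fixed at half the most. Time passes only in rows, so rows that do not move let the fingers close, or fill a call up. It gives the time, the measured TCP pose, the force, the opening and the grip force at its end, in the units of the state.
- manip.state(): the state, without advancing time (a new reading comes with each control period).
- manip.grab_frame(name): name is "side" or "top" or "wrist"; returns a dict with "pixels" (480x640x3 uint8, blue, green, red), "depth" (480x640 float32, m along the optical axis (not along the pixel's ray), 0 where there is no reading), "vfov" (degrees; the focal length in pixels is half the picture's height over the tangent of half this angle, whatever the lens; pixels are square), "cx", "cy" (the principal point, pixels), "view" (4x4, takes a point from world to camera coordinates). Camera axes: x right, y down, z forward; pixel columns grow to the right and rows downward; lengths in m; the calibration is good to about 2 mm. A picture is of the moment at which its call begins.
- manip.job_done(): hands the job in; it is judged then, once.
The state is a dict: "time": time; "joint_pos": joint angles; "joint_vel": joint speeds; "joint_efforts": joint torques, N m; "tool_pos": TCP position; "tool_rot": TCP orientation; "contact_force": force on the tool from outside, world axes, zero at the start; "ft_torque": the same for the moment, N m; "gripper_width": opening from 0.0 (shut) to 1.0 (fully open); "grasp_force": force on a finger pad.
Only numpy, scipy, OpenCV 4.12 (cv2) and the standard library are available. Lean on these libraries where they do the work, as an engineer would, in place of code of your own. Each camera call takes 0.05 s, during which the arm holds its last target. There are 200 camera calls.

## Working session

There is one attempt and no reset: what is moved stays moved. The work goes in short steps, Python scripts to look and compute and a tool call to move; the robot and the scene stay as the last step left them, time stands still between calls to the robot, and variables do not carry over. Pictures are saved under pics/ and viewed, at most 10 in all, crops included, and the job is handed in when it is done.

Besides the shell and the picture viewer there is one more tool, called after "Emit:" as name(argument=value, ...) on one line, values as JSON. move_arm: Moves the arm, as the interface text tells. Its arguments: {"type":"object","properties":{"plan":{"type":"array"}},"required":["plan"]}

```bash
ls; mkdir -p pics; cat > h.py <<'E'
import numpy as np, cv2, pickle
from plant import manip
def grab(n,tag):
    f=manip.grab_frame(n); pickle.dump(f,open(f'pics/{tag}.pkl','wb')); cv2.imwrite(f'pics/{tag}.png',f['pixels']); return f
def load(tag): return pickle.load(open(f'pics/{tag}.pkl','rb'))
def ray(f,u,v):
    F=240/np.tan(np.radians(f['vfov'])/2); return np.array([(u-f['cx'])/F,(v-f['cy'])/F,1.])
def at_depth(f,u,v):
    d=f['depth'][int(round(v)),int(round(u))]; T=np.linalg.inv(f['view']); return (T@np.r_[ray(f,u,v)*d,1])[:3]
def at_z(f,u,v,z):
    T=np.linalg.inv(f['view']); r=T[:3,:3]@ray(f,u,v); o=T[:3,3]; return o+r*(z-o[2])/r[2]
def proj(f,p):
    F=240/np.tan(np.radians(f['vfov'])/2); c=f['view']@np.r_[p,1]; return c[:2]/c[2]*F+[f['cx'],f['cy']]
E
python3 - <<'E'
from h import *
for n in ('top','side'):
    f=grab(n,n+'0'); print(n,f['vfov'],f['cx'],f['cy'],np.linalg.inv(f['view'])[:3].round(3).tolist())
print(manip.state())
E
```

```text
pics
top 50.43519614211866 320.9942949798279 236.83182917120794 [[0.01, -0.991, 0.133, 0.368], [-1.0, -0.012, -0.013, -0.092], [0.014, -0.132, -0.991, 0.942]]
side 57.42370844689158 319.21862908903427 241.25136703868702 [[0.992, -0.07, 0.107, 0.432], [-0.127, -0.616, 0.777, -0.663], [0.011, -0.785, -0.62, 0.499]]
{'time': 0.1, 'joint_pos': array([ 1.07701577e+00,  5.33373507e-02,  1.61415761e+00,  3.06404236e-06,
        1.47602855e+00, -1.19008723e-01]), 'joint_vel': array([-0.00021405, -0.00020057, -0.00282141,  0.00130282,  0.00171402,
        0.00148796]), 'joint_efforts': array([-7.68027519e-06, -3.94903529e+01, -3.71363211e+01, -9.50294861e-05,
        3.96339339e-03, -1.20664161e-06]), 'tool_pos': array([0.22851849, 0.5811107 , 0.23015659]), 'tool_rot': array([-2.92650110e-04,  1.86291271e-01,  9.82494087e-01, -9.20007530e-04]), 'contact_force': array([-0.57400497,  0.27483457, -0.24590144]), 'ft_torque': array([-0.03943145, -0.01611505, -0.03985577]), 'grasp_force': 0.0, 'gripper_width': 0.9978211660545685}
```

View pics/top0.png

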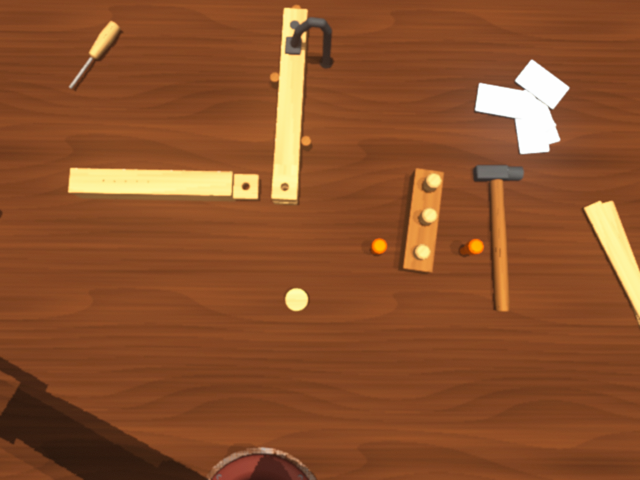

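View pics/side0.png

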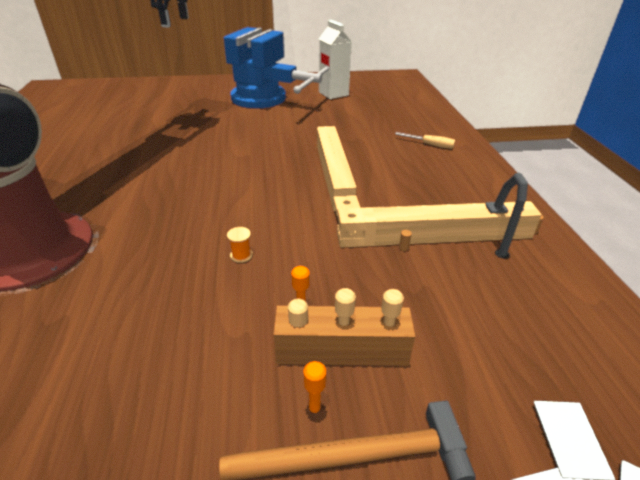

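Top picture: upright at columns 275–305, with its hole near (285,187). The crossbar lies to its left with its tenon hole near (246,186). Candidates for the pin:
- pale heads in the block at (432,182), (429,216) and (422,252)
- orange look-alikes at (379,246) and (475,246)

In the side picture, the head at (297,310), which is (422,252) in the top picture, sits lowest. That makes it the short pin. I'll check this in a close crop.

```bash
python3 - <<'E'
from h import *
f=load('top0'); p=f['pixels']; s=load('side0')['pixels']
a=cv2.resize(p[160:215,220:320],None,fx=8,fy=8,interpolation=cv2.INTER_CUBIC)[:, :400*2]
a=cv2.resize(p[160:210,220:320],(800,400),interpolation=cv2.INTER_CUBIC)
b=cv2.resize(p[160:280,395:450],(92,200)); c=cv2.resize(s[250:370,260:425],(275,200),interpolation=cv2.INTER_CUBIC)
o=np.zeros((600,800,3),np.uint8); o[:400]=a; o[400:,:92]=b; o[400:,100:375]=c
cv2.imwrite('pics/crop1.png',o)
for u,v in [(432,182),(429,216),(422,252),(379,246),(475,246)]: print((u,v),at_depth(f,u,v).round(4))
for u,v in [(291,100),(285,195),(278,187),(150,183),(220,184),(238,186),(253,186),(275,77),(306,141),(327,62),(320,22),(293,45),(297,299)]: print((u,v),at_depth(f,u,v).round(4))
E
```

```text
(432, 182) [ 0.5737 -0.2873  0.1106]
(429, 216) [ 0.516  -0.2814  0.1098]
(422, 252) [ 0.4577 -0.2728  0.0908]
(379, 246) [ 0.4683 -0.2018  0.08  ]
(475, 246) [ 0.4703 -0.3663  0.0796]
(291, 100) [ 0.7376 -0.0457  0.053 ]
(285, 195) [ 0.5605 -0.0383  0.0541]
(278, 187) [ 0.5747 -0.0256  0.0545]
(150, 183) [0.5794 0.2021 0.0521]
(220, 184) [0.5794 0.078  0.0515]
(238, 186) [0.5796 0.0481 0.0373]
(253, 186) [0.5806 0.0213 0.0345]
(275, 77) [ 0.7905 -0.0138  0.0331]
(306, 141) [ 0.6662 -0.0738  0.0359]
(327, 62) [ 0.8336 -0.1116  0.0097]
(320, 22) [ 0.8368 -0.0964  0.1445]
(293, 45) [ 0.8347 -0.0483  0.0706]
(297, 299) [ 0.3774 -0.0625  0.0492]
```

View pics/crop1.png

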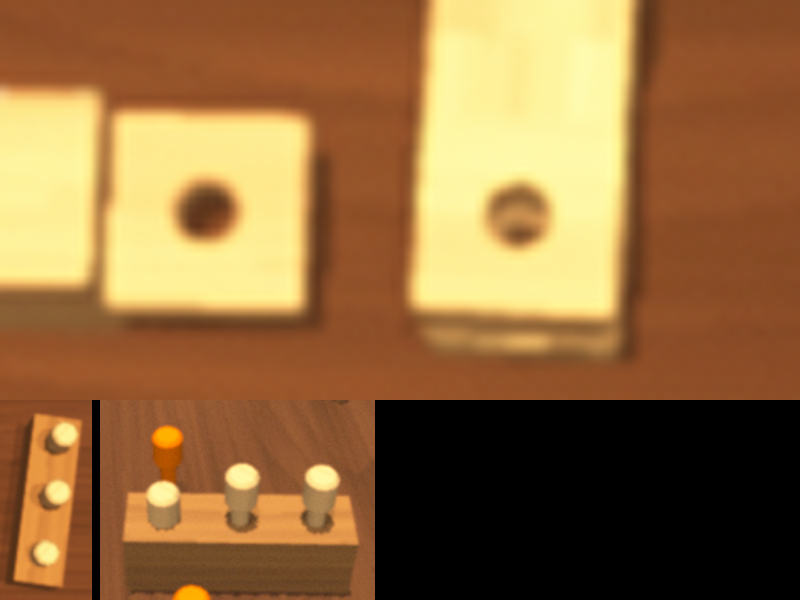

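The crop confirms it: the near head (422,252) is seated on the block, while the two long pegs show shank. The upright's hole is at (284.9,186.9) and the tenon hole at (245.9,186.4). Next I'll work out the exact axes.

```bash
python3 - <<'E'
from h import *
f=load('top0'); F=240/np.tan(np.radians(f['vfov'])/2)
v,u=np.mgrid[:480,:640]; d=f['depth']; P=np.stack([(u-f['cx'])/F*d,(v-f['cy'])/F*d,d,np.ones_like(d)],-1)@np.linalg.inv(f['view']).T
def rect(u0,u1,v0,v1,z0,z1):
    Q=P[v0:v1,u0:u1].reshape(-1,4); Q=Q[(Q[:,2]>z0)&(Q[:,2]<z1)]
    r=cv2.minAreaRect((Q[:,:2]*1000).astype(np.float32)); 
    print(len(Q),r,'z',np.median(Q[:,2]))
    # centreline fit
    return Q
Q=rect(270,312,60,206,.048,.058)   # upright
Q2=rect(60,236,160,205,.048,.058)
Q3=rect(233,262,165,210,.028,.040)
rect(400,450,165,275,.053,.065)
for Q_,ax in((Q,0),(Q2,1)):
    t=Q_[:,ax]; w=Q_[:,1-ax]; b=np.linspace(t.min()+.01,t.max()-.03,12); k=np.digitize(t,b)
    xs=[t[k==i].mean() for i in range(1,12)]; 
    e=np.array([[w[k==i].min(),w[k==i].max()] for i in range(1,12)])
    print(np.polyfit(xs,e.mean(1),1), np.ptp(e,axis=1).mean())
print('uhole',at_z(f,284.4,186.4,.054),at_z(f,284.9,186.9,.054)); print('tenon hole',at_z(f,245.5,186,.0345))
for r in [(410,434,240,264,.085,.095)]:
    q=rect(*r); print('pin',q[:,:3].mean(0))
E
```

```text
3323 ((684.561279296875, -40.136741638183594), (44.265777587890625, 261.7206726074219), 87.72235870361328) z 0.054031527772896326
3999 ((582.4896240234375, 202.04364013671875), (289.0655822753906, 45.51264953613281), 89.49993133544922) z 0.053888265650205436
567 ((581.4474487304688, 36.048606872558594), (45.5586051940918, 44.15965270996094), 1.2472556829452515) z 0.03434716340716881
2227 ((519.5918579101562, -281.86248779296875), (51.16508865356445, 180.4445343017578), 82.16499328613281) z 0.06012797329139219
[-0.04142332 -0.01179035] 0.04361898353415348
[0.00933997 0.58027451] 0.04424988391182601
uhole [ 0.5760632  -0.03692261  0.054     ] [ 0.57516586 -0.03782962  0.054     ]
tenon hole [0.58041153 0.03490414 0.0345    ]
173 ((460.0451965332031, -273.3712158203125), (24.209518432617188, 23.807437896728516), 15.867270469665527) z 0.08938904367957978
pin [ 0.45968152 -0.27312654  0.08920802]
```

```bash
cat >> h.py <<'E'
from scipy.spatial.transform import Rotation as Ro
def plan(target, yaw, n=10):
    """rows to bring TCP to target; yaw = world angle of tool y; tool straight down. shift per tool axes at row start"""
    s=manip.state(); q=s['tool_rot']; R=Ro.from_quat([q[1],q[2],q[3],q[0]]); p=s['tool_pos'].copy()
    y=np.array([np.cos(yaw),np.sin(yaw),0]); z=np.array([0,0,-1.]); G=Ro.from_matrix(np.c_[np.cross(y,z),y,z])
    rv=(R.inv()*G).as_rotvec(); print('from',p.round(4),'yaw',np.arctan2(*R.as_matrix()[[1,0],1]).round(4),'turn',rv.round(4),'force',s['contact_force'].round(1),'w',round(s['gripper_width'],3),'t',s['time'])
    step=(np.array(target)-p)/n
    for i in range(n):
        t=R.inv().apply(step)/.12; w=rv/n/.15; print([*t.round(3).tolist(),*w.round(2).tolist()]); R=R*Ro.from_rotvec(rv/n)
E
python3 -c "
from h import *
plan([.5818,.175,.13],-.0093)"
```

```text
from [0.2285 0.5811 0.2302] yaw 1.196 turn [-1.8000e-03  1.0000e-03  1.2053e+00] force [-0.6  0.3 -0.2] w 0.998 t 0.1
[-0.398, -0.207, 0.084, -0.0, 0.0, 0.8]
[-0.42, -0.158, 0.084, -0.0, 0.0, 0.8]
[-0.436, -0.106, 0.084, -0.0, 0.0, 0.8]
[-0.445, -0.053, 0.084, -0.0, 0.0, 0.8]
[-0.449, 0.001, 0.084, -0.0, 0.0, 0.8]
[-0.445, 0.055, 0.083, -0.0, 0.0, 0.8]
[-0.435, 0.108, 0.083, -0.0, 0.0, 0.8]
[-0.419, 0.16, 0.083, -0.0, 0.0, 0.8]
[-0.397, 0.209, 0.083, -0.0, 0.0, 0.8]
[-0.369, 0.255, 0.083, -0.0, 0.0, 0.8]
```

Emit:
move_arm(plan=[[[-0.4, -0.21, 0.08, 0, 0, 0.8, 0], [-0.42, -0.16, 0.08, 0, 0, 0.8, 0], [-0.44, -0.11, 0.08, 0, 0, 0.8, 0], [-0.45, -0.05, 0.08, 0, 0, 0.8, 0], [-0.45, 0, 0.08, 0, 0, 0.8, 0], [-0.45, 0.06, 0.08, 0, 0, 0.8, 0], [-0.44, 0.11, 0.08, 0, 0, 0.8, 0], [-0.42, 0.16, 0.08, 0, 0, 0.8, 0], [-0.4, 0.21, 0.08, 0, 0, 0.8, 0], [-0.37, 0.26, 0.08, 0, 0, 0.8, 0]]])

```text
time: 1.35
tool_pos: [0.5867, 0.1722, 0.1345]
tool_rot: [-0.0, 0.71, 0.704, -0.0]
contact_force: [0.3, 0.9, 0.8]
gripper_width: 0.999
grasp_force: 0.0
```

```bash
python3 -c "
from h import *
plan([.5818,.175,.016],-.0093,5)
f=grab('wrist','w1'); print(f['vfov'],np.linalg.inv(f['view'])[:3].round(3).tolist())"
```

```text
from [0.5867 0.1722 0.1345] yaw -0.0081 turn [-0.0007 -0.      0.0012] force [0.3 0.9 0.8] w 0.999 t 1.35
[0.005, -0.008, 0.198, -0.0, -0.0, 0.0]
[0.005, -0.008, 0.198, -0.0, -0.0, 0.0]
[0.005, -0.008, 0.198, -0.0, -0.0, 0.0]
[0.005, -0.008, 0.198, -0.0, -0.0, 0.0]
[0.005, -0.008, 0.198, -0.0, -0.0, 0.0]
61.853976315970044 [[1.0, -0.008, -0.002, 0.587], [-0.008, -0.951, -0.309, 0.251], [0.0, 0.309, -0.951, 0.277]]
```

View pics/w1.png

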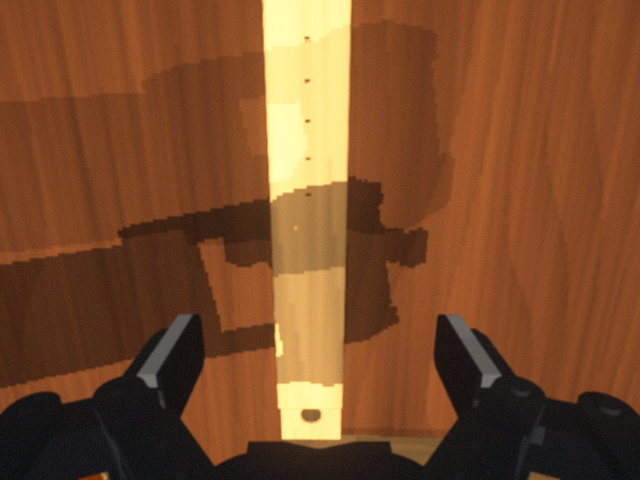

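The wrist view shows the bar squarely between the fingers, with its tenon hole at (311,414). Going down to grip it.

Emit:
move_arm(plan=[[[0, -0.02, 0.22, 0, 0, 0, 0], [0.01, -0.02, 0.22, 0, 0, 0, 0], [0.01, 0, 0.22, 0, 0, 0, 0], [0, 0, 0.2, 0, 0, 0, 0], [0, 0, 0.12, 0, 0, 0, 0], [0, 0, 0, 0, 0, 0, 1], [0, 0, 0, 0, 0, 0, 1], [0, 0, 0, 0, 0, 0, 1], [0, 0, 0, 0, 0, 0, 1], [0, 0, 0, 0, 0, 0, 1]]])

```text
time: 2.65
tool_pos: [0.5823, 0.1764, 0.0193]
tool_rot: [0.001, 0.708, 0.706, 0.001]
contact_force: [-0.5, 0.2, 5.7]
gripper_width: 0.507
grasp_force: 64.9
```

```bash
python3 -c "
from h import *
f=load('w1')
for d in(-2,0,2): print(at_z(f,311+d,414,.0345))
s=manip.state(); print(s['tool_pos'],s['contact_force'],s['ft_torque'],s['grasp_force'],s['gripper_width'])"
```

```text
[0.57809576 0.03639203 0.0345    ]
[0.57957839 0.0363793  0.0345    ]
[0.58106103 0.03636658 0.0345    ]
[0.58234771 0.17641431 0.01925913] [-0.48823797  0.18655288  5.68384638] [0.04666477 0.33924198 0.05436197] 64.91718649864197 0.5065515656773184
```

Emit:
move_arm(plan=[[[0, 0, -0.005, 0, 0, 0, 1], [0, 0, -0.005, 0, 0, 0, 1], [0, 0, 0, 0, 0, 0, 1], [0, -0.01, 0, 0, 0, 0.07, 1], [0, -0.01, 0, 0, 0, 0.07, 1], [0, -0.01, 0, 0, 0, 0.07, 1], [0, -0.01, 0, 0, 0, 0, 1], [0, 0, 0, 0, 0, 0, 1], [0, 0, 0, 0, 0, 0, 1], [0, 0, 0, 0, 0, 0, 1]]])

```text
time: 3.9
tool_pos: [0.5767, 0.1763, 0.0192]
tool_rot: [0.0, 0.72, 0.694, 0.0]
contact_force: [1.6, -0.2, 5.1]
gripper_width: 0.506
grasp_force: 65.0
```

```bash
python3 -c "
from h import *
plan([.5770,.120,.0200],-.0414,1); print(manip.state()['ft_torque'])
f=grab('top','top2'); p=f['pixels']
cv2.imwrite('pics/c2.png',cv2.resize(p[150:210,210:320],(800,436),interpolation=cv2.INTER_CUBIC))"
```

```text
from [0.5767 0.1763 0.0192] yaw -0.0358 turn [ 0.0004 -0.      0.0056] force [ 1.6 -0.2  5.1] w 0.506 t 3.9
[-0.468, 0.019, -0.006, 0.0, -0.0, 0.04]
[-0.00136983 -0.63018149 -0.13968525]
```

View pics/c2.png

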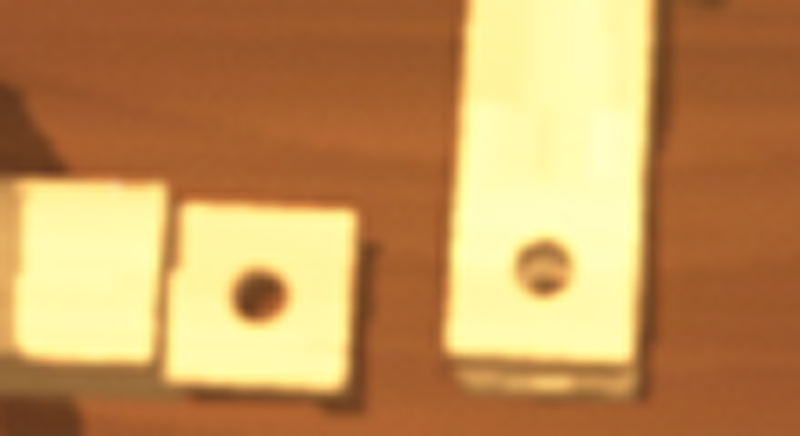

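The crop shows the tenon hole at (260,296) and the upright hole at (544,268), so the tenon sits about 7 mm toward the open end. The two are nearly parallel. The tool is still pressing down, so I'll take some weight off first.

Emit:
move_arm(plan=[[[0, 0, -0.005, 0, 0, 0.04, 1], [0, 0, -0.005, 0, 0, 0, 1], [0, 0, -0.005, 0, 0, 0, 1], [0, 0, 0, 0, 0, 0, 1], [0, 0, 0, 0, 0, 0, 1], [0, 0, 0, 0, 0, 0, 1], [0, 0, 0, 0, 0, 0, 1], [0, 0, 0, 0, 0, 0, 1], [0, 0, 0, 0, 0, 0, 1], [0, 0, 0, 0, 0, 0, 1]]])

```text
time: 5.2
tool_pos: [0.5764, 0.1762, 0.0206]
tool_rot: [-0.0, 0.722, 0.692, -0.0]
contact_force: [-0.0, -0.8, -6.1]
gripper_width: 0.503
grasp_force: 63.7
```

Emit:
move_arm(plan=[[[-0.03, 0, 0.004, 0, 0, 0, 1], [-0.04, 0, 0, 0, 0, 0, 1], [-0.05, 0, 0, 0, 0, 0, 1], [-0.05, 0, 0, 0, 0, 0, 1], [-0.02, 0, 0, 0, 0, 0, 1], [-0.02, 0, 0, 0, 0, 0, 1], [-0.02, 0, 0, 0, 0, 0, 1], [-0.02, 0, 0, 0, 0, 0, 1], [-0.02, 0, 0, 0, 0, 0, 1], [-0.02, 0, 0, 0, 0, 0, 1]]])

```text
time: 6.45
tool_pos: [0.5751, 0.1414, 0.0202]
tool_rot: [0.0, 0.722, 0.692, 0.0]
contact_force: [0.5, 0.6, -6.2]
gripper_width: 0.503
grasp_force: 63.7
```

Emit:
move_arm(plan=[[[-0.03, 0, 0.003, 0, 0, 0, 1], [-0.03, 0, 0, 0, 0, 0, 1], [-0.03, 0, 0, 0, 0, 0, 1], [-0.03, 0, 0, 0, 0, 0, 1], [-0.03, 0, 0, 0, 0, 0, 1], [-0.03, 0, 0, 0, 0, 0, 1], [-0.03, 0, 0, 0, 0, 0, 1], [-0.02, 0, 0, 0, 0, 0, 1], [-0.015, 0, 0, 0, 0, 0, 1], [-0.015, 0, 0, 0, 0, 0, 1]]])

```text
time: 7.7
tool_pos: [0.5738, 0.1103, 0.0199]
tool_rot: [-0.0, 0.722, 0.692, 0.0]
contact_force: [-0.6, 0.2, -5.6]
gripper_width: 0.509
grasp_force: 63.7
```

Emit:
move_arm(plan=[[[-0.006, 0, 0.003, 0, 0, 0, 1], [-0.006, 0, 0, 0, 0, 0, 1], [-0.006, 0, 0, 0, 0, 0, 1], [-0.006, 0, 0, 0, 0, 0, 1], [-0.006, 0, 0, 0, 0, 0, 1], [-0.006, 0, 0, 0, 0, 0, 1], [0, 0, 0, 0, 0, 0, 1], [0, 0, 0, 0, 0, 0, 1], [0, 0, 0, 0, 0, 0, 1], [0, 0, 0, 0, 0, 0, 1]]])

```text
time: 8.95
tool_pos: [0.5736, 0.106, 0.0195]
tool_rot: [0.0, 0.722, 0.692, 0.0]
contact_force: [-0.8, -0.2, -5.3]
gripper_width: 0.507
grasp_force: 63.7
```

Emit:
move_arm(plan=[[[-0.006, 0, 0, 0, 0, 0, 1], [-0.005, 0, 0, 0, 0, 0, 1], [-0.005, 0, 0, 0, 0, 0, 1], [-0.005, 0, 0, 0, 0, 0, 1], [0, 0, 0, 0, 0, 0, 1], [0, 0, 0, 0, 0, 0, 1], [0, 0, 0, 0, 0, 0, 1], [0, 0, 0, 0, 0, 0, 1], [0, 0, 0, 0, 0, 0, 1], [0, 0, 0, 0, 0, 0, 1]]])

```text
time: 10.2
tool_pos: [0.5735, 0.1045, 0.0196]
tool_rot: [-0.001, 0.722, 0.692, 0.001]
contact_force: [-0.9, 5.0, -4.4]
gripper_width: 0.51
grasp_force: 63.7
```

Emit:
move_arm(plan=[[[0.003, 0.006, 0, 0, 0, 0, 1], [0, 0.006, 0, 0, 0, 0, 1], [0, 0.006, 0, 0, 0, 0, 1], [0, 0.006, 0, 0, 0, 0, 1], [0, 0.006, 0, 0, 0, 0, 1], [0, 0.006, 0, 0, 0, 0, 1], [0, 0.006, 0, 0, 0, 0, 1], [0, 0, 0, 0, 0, 0, 1], [0, 0, 0, 0, 0, 0, 1], [0, 0, 0, 0, 0, 0, 1]]])

```text
time: 11.45
tool_pos: [0.5774, 0.1043, 0.0194]
tool_rot: [-0.001, 0.722, 0.692, -0.001]
contact_force: [-4.3, 5.5, -1.7]
gripper_width: 0.508
grasp_force: 64.0
```

Emit:
move_arm(plan=[[[0, 0.006, 0, 0, 0, 0, 1], [0, 0.006, 0, 0, 0, 0, 1], [0, 0.006, 0, 0, 0, 0, 1], [0, 0, 0, 0, 0, 0, 1], [0, 0, 0, 0, 0, 0, 1], [0, 0, 0, 0, 0, 0, 1], [0, 0, 0, 0, 0, 0, 1], [0, 0, 0, 0, 0, 0, 1], [0, 0, 0, 0, 0, 0, 1], [0, 0, 0, 0, 0, 0, 1]]])

```text
time: 12.7
tool_pos: [0.5796, 0.1042, 0.0194]
tool_rot: [-0.001, 0.722, 0.692, -0.001]
contact_force: [-3.6, 4.5, -1.7]
gripper_width: 0.509
grasp_force: 64.1
```

```bash
python3 -c "
from h import *
plan([.5770,.104,.0195],-.0414,1); print(manip.state()['ft_torque'])
f=grab('top','top3'); g=grab('side','side3')
o=np.zeros((600,800,3),np.uint8); o[:300,:]=cv2.resize(f['pixels'][160:210,190:323],(800,300),interpolation=cv2.INTER_CUBIC)
o[300:]=cv2.resize(g['pixels'][190:250,310:470],(800,300),interpolation=cv2.INTER_CUBIC)
cv2.imwrite('pics/c3.png',o)"
```

```text
from [0.5796 0.1042 0.0194] yaw -0.0422 turn [-0.0029 -0.0012 -0.0008] force [-3.6  4.5 -1.7] w 0.509 t 12.7
[-0.003, -0.022, -0.001, -0.02, -0.01, -0.01]
[ 0.72162191  0.72193054 -0.24653908]
```

View pics/c3.png

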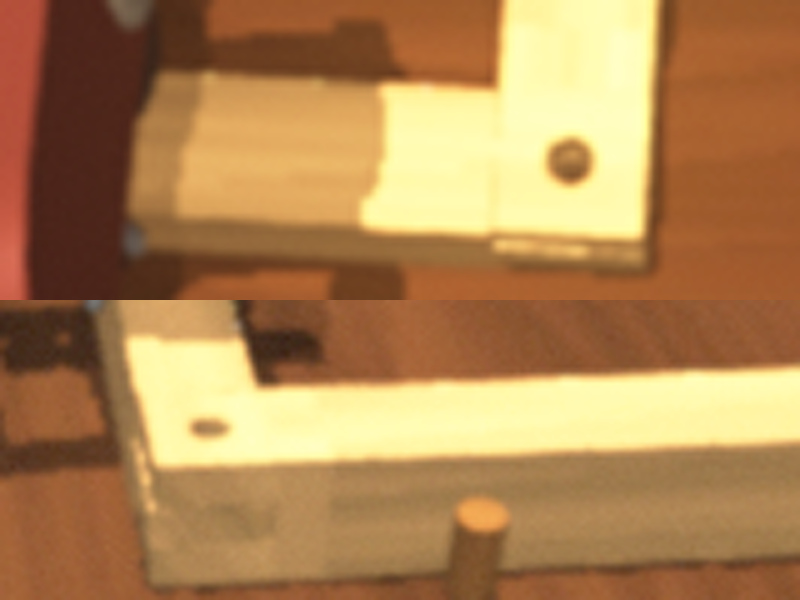

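Top crop: shoulder flush on the upright, bar edge nearly level with the fork end, and the upright hole at (570,160) mostly dark. The bar still slides with steady drag, so I'll keep feeling for the slot bottom.

Emit:
move_arm(plan=[[[0, 0.005, 0, 0, 0, 0, 1], [0, 0.005, 0, 0, 0, 0, 1], [0, 0.005, 0, 0, 0, 0, 1], [0, 0, 0, 0, 0, 0, 1], [0, 0, 0, 0, 0, 0, 1], [0, 0, 0, 0, 0, 0, 1], [0, 0, 0, 0, 0, 0, 1], [0, 0, 0, 0, 0, 0, 1], [0, 0, 0, 0, 0, 0, 1], [0, 0, 0, 0, 0, 0, 1]]])

```text
time: 14.05
tool_pos: [0.5811, 0.1042, 0.0194]
tool_rot: [-0.002, 0.722, 0.692, -0.001]
contact_force: [-5.3, 4.6, -1.2]
gripper_width: 0.504
grasp_force: 64.3
```

```bash
python3 -c "
from h import *
plan([.5770,.104,.0195],-.0414,1); print(manip.state()['ft_torque'])"
```

```text
from [0.5811 0.1042 0.0194] yaw -0.0424 turn [-0.0037 -0.0012 -0.001 ] force [-5.3  4.6 -1.2] w 0.504 t 14.05
[-0.003, -0.034, -0.001, -0.02, -0.01, -0.01]
[ 0.6596621   0.84163486 -0.33430944]
```

Emit:
move_arm(plan=[[[0, 0.005, 0, 0, 0, 0, 1], [0, 0.005, 0, 0, 0, 0, 1], [0, 0, 0, 0, 0, 0, 1], [0, 0, 0, 0, 0, 0, 1], [0, 0, 0, 0, 0, 0, 1], [0, 0, 0, 0, 0, 0, 1], [0, 0, 0, 0, 0, 0, 1], [0, 0, 0, 0, 0, 0, 1], [0, 0, 0, 0, 0, 0, 1], [0, 0, 0, 0, 0, 0, 1]]])

```text
time: 15.3
tool_pos: [0.5813, 0.1042, 0.0194]
tool_rot: [-0.003, 0.722, 0.692, -0.002]
contact_force: [-10.0, 4.9, 1.9]
gripper_width: 0.504
grasp_force: 64.8
```

```bash
python3 -c "
from h import *
plan([.5770,.104,.0195],-.0414,1); print(manip.state()['ft_torque'])"
```

```text
from [0.5813 0.1042 0.0194] yaw -0.0432 turn [-0.0065 -0.0014 -0.0018] force [-10.    4.9   1.9] w 0.504 t 15.3
[-0.004, -0.036, -0.001, -0.04, -0.01, -0.01]
[ 0.62201491  1.38216805 -0.58640823]
```

Stopped: 1.2 mm commanded, 0.2 mm moved, and the force rose to 10 N, so the tenon is on the slot bottom. I'll press the shoulder once more, relax the pushes, and release.

Emit:
move_arm(plan=[[[-0.004, 0, 0, 0, 0, 0, 1], [-0.004, 0, 0, 0, 0, 0, 1], [0, 0, 0, 0, 0, 0, 1], [0, 0, 0, 0, 0, 0, 1], [0.006, -0.005, 0, 0, 0, 0, 1], [0.006, -0.006, 0, 0, 0, 0, 1], [0, 0, 0, 0, 0, 0, 1], [0, 0, 0, 0, 0, 0, 1], [0, 0, 0, 0, 0, 0, 1], [0, 0, 0, 0, 0, 0, 1]]])

```text
time: 16.55
tool_pos: [0.5813, 0.1042, 0.0194]
tool_rot: [-0.001, 0.722, 0.692, -0.001]
contact_force: [-5.4, 3.1, -0.8]
gripper_width: 0.51
grasp_force: 64.2
```

```bash
python3 -c "
from h import *
plan([.5770,.104,.0195],-.0414,1); print(manip.state()['ft_torque'])"
```

```text
from [0.5813 0.1042 0.0194] yaw -0.043 turn [-0.003  -0.0007 -0.0016] force [-5.4  3.1 -0.8] w 0.51 t 16.55
[-0.003, -0.036, -0.001, -0.02, -0.0, -0.01]
[ 0.51592915  0.73755805 -0.50935801]
```

Emit:
move_arm(plan=[[[0, 0, 0, 0, 0, 0, 0.4], [0, 0, 0, 0, 0, 0, 0.3], [0, 0, 0, 0, 0, 0, 0.2], [0, 0, 0, 0, 0, 0, 0.2], [0, 0, -0.15, 0, 0, 0, 0.2], [0, 0, -0.3, 0, 0, 0, 0.2], [0, 0, -0.3, 0, 0, 0, 0.2], [0, 0, -0.3, 0, 0, 0, 0.2], [0, 0, -0.2, 0, 0, 0, 0.2], [0, 0, 0, 0, 0, 0, 0.2]]])

```text
time: 17.8
tool_pos: [0.5844, 0.1041, 0.1737]
tool_rot: [0.002, 0.722, 0.692, 0.003]
contact_force: [0.4, -0.7, 0.7]
gripper_width: 0.8
grasp_force: 0.0
```

```bash
python3 -c "
from h import *
plan([.46,-.273,.15],-1.5708-.14)
f=grab('top','top4'); g=grab('wrist','w4')
o=np.zeros((600,800,3),np.uint8); o[:300,:]=cv2.resize(f['pixels'][160:210,190:323],(800,300),interpolation=cv2.INTER_CUBIC)
o[300:,:400]=cv2.resize(g['pixels'],(400,300)); 
c=np.round(proj(g,[.5757,-.0365,.054])).astype(int);print(c)
o[300:,400:]=cv2.resize(f['pixels'][176:200,268:300],(400,300),interpolation=cv2.INTER_CUBIC)
cv2.imwrite('pics/c4.png',o)"
```

```text
from [0.5844 0.1041 0.1737] yaw -0.0414 turn [ 0.0048 -0.0063  1.6694] force [ 0.4 -0.7  0.7] w 0.8 t 17.8
[-0.318, -0.091, 0.019, 0.0, -0.0, 1.11]
[-0.329, -0.037, 0.019, 0.0, -0.0, 1.11]
[-0.33, 0.019, 0.019, 0.0, -0.0, 1.11]
[-0.323, 0.073, 0.02, 0.0, -0.0, 1.11]
[-0.306, 0.126, 0.02, 0.0, -0.0, 1.11]
[-0.281, 0.175, 0.02, 0.0, -0.0, 1.11]
[-0.248, 0.219, 0.02, 0.0, -0.0, 1.11]
[-0.208, 0.257, 0.02, 0.0, -0.0, 1.11]
[-0.162, 0.288, 0.02, 0.0, -0.0, 1.11]
[-0.112, 0.311, 0.02, 0.0, -0.0, 1.11]
[317 403]
```

View pics/c4.png

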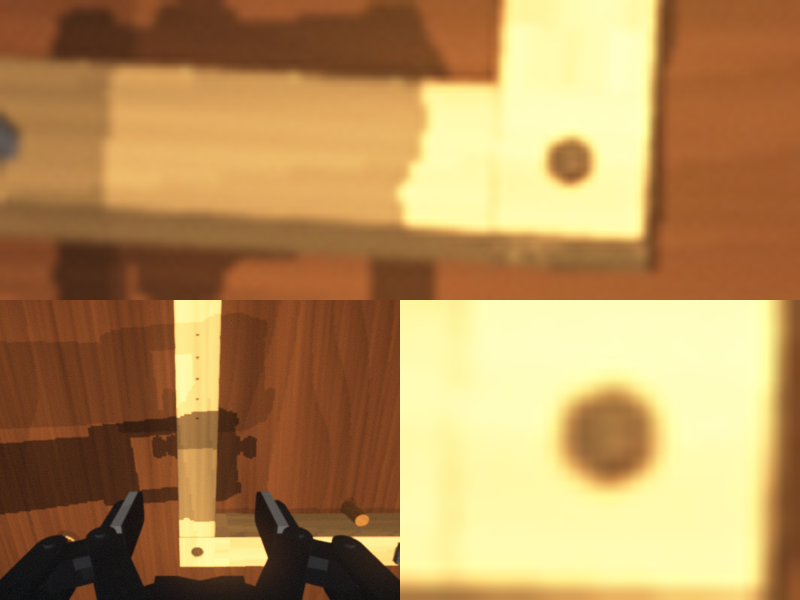

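Seated: the bar is flush with the fork end and the shoulder is tight. The upright hole is dark and concentric, at (284.1,186.5) in the top picture and (315,402) in the wrist picture. Moving on to the pin.

Emit:
move_arm(plan=[[[-0.32, -0.09, 0.02, 0, 0, 1, 0.4], [-0.33, -0.04, 0.02, 0, 0, 1, 0.4], [-0.33, 0.02, 0.02, 0, 0, 1, 0.4], [-0.32, 0.07, 0.02, 0, 0, 1, 0.4], [-0.31, 0.13, 0.02, 0, 0, 1, 0.4], [-0.28, 0.17, 0.02, 0, 0, 1, 0.4], [-0.25, 0.22, 0.02, 0, 0, 1, 0.4], [-0.21, 0.26, 0.02, 0, 0, 1, 0.4], [-0.16, 0.29, 0.02, 0, 0, 1, 0.4], [-0.11, 0.31, 0.02, 0, 0, 1, 0.4]]])

```text
time: 19.15
tool_pos: [0.4854, -0.282, 0.1433]
tool_rot: [-0.001, 1.0, 0.012, -0.001]
contact_force: [-0.3, -0.2, -0.4]
gripper_width: 0.597
grasp_force: 0.0
```

```bash
python3 -c "
from h import *
plan([.46,-.273,.115],-1.706,2)
f=load('top4');g=load('w4'); print(at_z(f,284.1,186.5,.054),at_z(g,315,401.5,.054))
h=grab('wrist','w5'); print(proj(h,[.46,-.273,.09]))
F=load('top4');print('sidehead',at_depth(load('side0'),297,303))
"
```

```text
from [ 0.4854 -0.282   0.1433] yaw -1.5467 turn [-0.002   0.0028  0.1593] force [-0.3 -0.2 -0.4] w 0.597 t 19.15
[-0.104, -0.04, 0.118, -0.01, 0.01, 0.53]
[-0.107, -0.032, 0.118, -0.01, 0.01, 0.53]
[ 0.57587392 -0.03639284  0.054     ] [ 0.57457412 -0.03484982  0.054     ]
[300.46424221 310.09248162]
sidehead [ 0.45759025 -0.27319422  0.08949238]
```

View pics/w5.png

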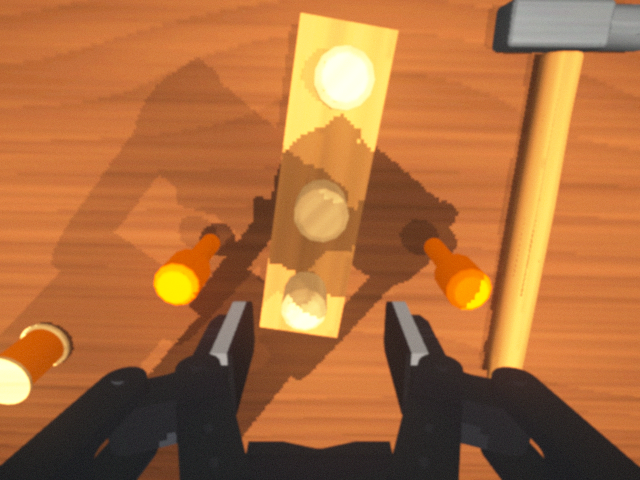

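The wrist view shows the pin head at (304,308), low and nearest the fingers. The long pegs are at (321,210) and (344,77), and the orange look-alikes at (178,284) and (467,288) stay outside the fingers.

Emit:
move_arm(plan=[[[-0.1, -0.035, 0.1, 0, 0, 0.53, 0.4], [-0.105, -0.025, 0.1, 0, 0, 0.53, 0.4], [0, 0, 0, 0, 0, 0, 0.4], [0, 0, 0, 0, 0, 0, 0.4], [0, 0, 0, 0, 0, 0, 0.4], [0, 0, 0, 0, 0, 0, 0.4], [0, 0, 0, 0, 0, 0, 0.4], [0, 0, 0, 0, 0, 0, 0.4], [0, 0, 0, 0, 0, 0, 0.4], [0, 0, 0, 0, 0, 0, 0.4]]])

```text
time: 20.45
tool_pos: [0.4622, -0.274, 0.1215]
tool_rot: [-0.0, 0.998, -0.065, 0.0]
contact_force: [-0.1, -0.5, 0.8]
gripper_width: 0.598
grasp_force: 0.0
```

```bash
python3 -c "
from h import *
print(at_z(load('w5'),304,307,.09))
plan([.4597,-.274,.065],-1.706,4)"
```

```text
[ 0.46192275 -0.27490244  0.09      ]
from [ 0.4622 -0.274   0.1215] yaw -1.7004 turn [-0.     -0.      0.0056] force [-0.1 -0.5  0.8] w 0.598 t 20.45
[-0.005, 0.001, 0.118, -0.0, -0.0, 0.01]
[-0.005, 0.001, 0.118, -0.0, -0.0, 0.01]
[-0.005, 0.001, 0.118, -0.0, -0.0, 0.01]
[-0.005, 0.001, 0.118, -0.0, -0.0, 0.01]
```

Emit:
move_arm(plan=[[[-0.006, 0, 0.12, 0, 0, 0, 0.4], [-0.006, 0, 0.12, 0, 0, 0, 0.4], [0, 0, 0.12, 0, 0, 0, 0.4], [0, 0, 0.1, 0, 0, 0, 0.4], [0, 0, 0, 0, 0, 0, 0.4], [0, 0, 0, 0, 0, 0, 0.7], [0, 0, 0, 0, 0, 0, 1], [0, 0, 0, 0, 0, 0, 1], [0, 0, 0, 0, 0, 0, 1], [0, 0, 0, 0, 0, 0, 1]]])

```text
time: 21.7
tool_pos: [0.4613, -0.2743, 0.0672]
tool_rot: [0.0, 0.998, -0.065, 0.001]
contact_force: [1.2, -0.4, 5.5]
gripper_width: 0.278
grasp_force: 59.0
```

Emit:
move_arm(plan=[[[0, 0, -0.03, 0, 0, 0, 1], [0, 0, -0.05, 0, 0, 0, 1], [0, 0, -0.08, 0, 0, 0, 1], [0, 0, -0.1, 0, 0, 0, 1], [0, 0, -0.12, 0, 0, 0, 1], [0, 0, -0.12, 0, 0, 0, 1], [0, 0, -0.12, 0, 0, 0, 1], [0, 0, -0.12, 0, 0, 0, 1], [0, 0, -0.05, 0, 0, 0, 1], [0, 0, 0, 0, 0, 0, 1]]])

```text
time: 22.95
tool_pos: [0.461, -0.274, 0.1617]
tool_rot: [0.0, 0.998, -0.065, 0.0]
contact_force: [1.3, 0.6, -0.9]
gripper_width: 0.282
grasp_force: 59.1
```

```bash
python3 -c "
from h import *
print(manip.state()['grasp_force'])
plan([.5757,-.036,.158],-1.706)"
```

```text
59.075478315353394
from [ 0.461  -0.274   0.1617] yaw -1.7005 turn [ 0.0004 -0.0007  0.0055] force [ 1.3  0.6 -0.9] w 0.282 t 22.95
[0.069, -0.209, 0.003, 0.0, -0.0, 0.0]
[0.069, -0.209, 0.003, 0.0, -0.0, 0.0]
[0.069, -0.209, 0.003, 0.0, -0.0, 0.0]
[0.069, -0.209, 0.003, 0.0, -0.0, 0.0]
[0.069, -0.209, 0.003, 0.0, -0.0, 0.0]
[0.069, -0.209, 0.003, 0.0, -0.0, 0.0]
[0.068, -0.209, 0.003, 0.0, -0.0, 0.0]
[0.068, -0.209, 0.003, 0.0, -0.0, 0.0]
[0.068, -0.209, 0.003, 0.0, -0.0, 0.0]
[0.068, -0.209, 0.003, 0.0, -0.0, 0.0]
```

Emit:
move_arm(plan=[[[0.07, -0.21, 0, 0, 0, 0, 1], [0.07, -0.21, 0, 0, 0, 0, 1], [0.07, -0.21, 0, 0, 0, 0, 1], [0.07, -0.21, 0, 0, 0, 0, 1], [0.07, -0.21, 0, 0, 0, 0, 1], [0.07, -0.21, 0.03, 0, 0, 0, 1], [0.07, -0.21, 0.05, 0, 0, 0, 1], [0.07, -0.21, 0.07, 0, 0, 0, 1], [0.068, -0.209, 0.08, 0, 0, 0, 1], [0.068, -0.209, 0.08, 0, 0, 0, 1]]])

```text
time: 24.2
tool_pos: [0.5759, -0.0341, 0.1226]
tool_rot: [-0.0, 0.998, -0.065, -0.001]
contact_force: [-0.1, -0.3, -0.1]
gripper_width: 0.284
grasp_force: 59.1
```

```bash
python3 -c "
from h import *
plan([.5757,-.036,.118],-1.706,1)
f=grab('side','s6'); g=grab('wrist','w6')
x=proj(f,[.5757,-.036,.07]).astype(int); print(x)
x0,y0=x[0]-40,x[1]-34; print(x0,y0)
o=np.zeros((600,800,3),np.uint8)
o[:,:]=cv2.resize(f['pixels'][y0:y0+60,x0:x0+80],(800,600),interpolation=cv2.INTER_CUBIC)
o[:210,:280]=cv2.resize(g['pixels'],(280,210)); cv2.imwrite('pics/c6.png',o)"
```

```text
from [ 0.5759 -0.0341  0.1226] yaw -1.7005 turn [-0.0001  0.0018  0.0055] force [-0.1 -0.3 -0.1] w 0.284 t 24.2
[0.001, 0.016, 0.038, -0.0, 0.01, 0.04]
[352 206]
312 172
```

View pics/c6.png

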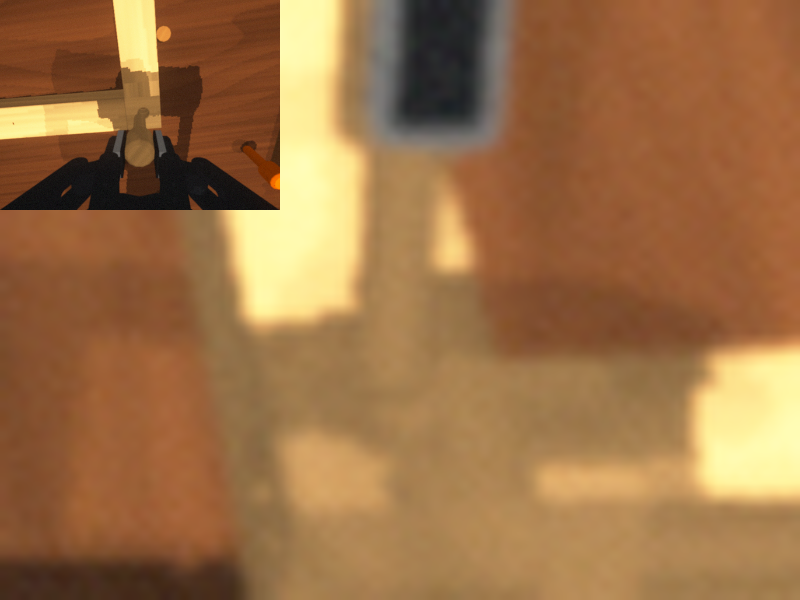

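The pin shank in the side crop is around column 400, which is pixel 352 and lines up with the hole's x. I'll correct y by 1.9 mm and feel downward.

Emit:
move_arm(plan=[[[0, 0.016, 0.02, 0, 0, 0, 1], [0, 0, 0.02, 0, 0, 0, 1], [0, 0, 0.015, 0, 0, 0, 1], [0, 0, 0.015, 0, 0, 0, 1], [0, 0, 0.01, 0, 0, 0, 1], [0, 0, 0.01, 0, 0, 0, 1], [0, 0, 0.01, 0, 0, 0, 1], [0, 0, 0, 0, 0, 0, 1], [0, 0, 0, 0, 0, 0, 1], [0, 0, 0, 0, 0, 0, 1]]])

```text
time: 25.55
tool_pos: [0.576, -0.0369, 0.112]
tool_rot: [-0.0, 0.998, -0.065, 0.0]
contact_force: [0.0, 0.2, -0.0]
gripper_width: 0.275
grasp_force: 59.1
```

```bash
python3 -c "
from h import *
s=manip.state(); print(s['tool_pos'],s['ft_torque'],s['contact_force'])
g=load('w6'); print('head top centre seen',at_z(g,318,347,.1453),'tool .5759 -.0341')"
```

```text
[ 0.5759861  -0.03688588  0.11196722] [ 0.01022424 -0.10864271  0.03496619] [ 0.01536116  0.24369208 -0.00240265]
head top centre seen [ 0.57805367 -0.03201451  0.1453    ] tool .5759 -.0341
```

Emit:
move_arm(plan=[[[0, 0, 0.008, 0, 0, 0, 1], [0, 0, 0.008, 0, 0, 0, 1], [0, 0, 0.008, 0, 0, 0, 1], [0, 0, 0.008, 0, 0, 0, 1], [0, 0, 0, 0, 0, 0, 1], [0, 0, 0, 0, 0, 0, 1], [0, 0, 0, 0, 0, 0, 1], [0, 0, 0, 0, 0, 0, 1], [0, 0, 0, 0, 0, 0, 1], [0, 0, 0, 0, 0, 0, 1]]])

```text
time: 26.8
tool_pos: [0.5761, -0.0368, 0.1081]
tool_rot: [-0.0, 0.998, -0.065, 0.0]
contact_force: [3.0, 2.0, 1.0]
gripper_width: 0.278
grasp_force: 59.3
```

```bash
python3 -c "
from h import *
s=manip.state(); print(s['tool_pos'],s['ft_torque'],s['contact_force'])"
```

```text
[ 0.57605427 -0.03682395  0.10814487] [ 0.52203773 -0.76597585  0.04071276] [3.01533248 1.99602287 0.95152885]
```

Tip is 5 mm into the hole with a small side force (+3,+2 N). I'll comply with it and continue down.

Emit:
move_arm(plan=[[[0.0045, -0.004, 0, 0, 0, 0, 1], [0, 0, 0.01, 0, 0, 0, 1], [0, 0, 0.01, 0, 0, 0, 1], [0, 0, 0.01, 0, 0, 0, 1], [0, 0, 0.01, 0, 0, 0, 1], [0, 0, 0.01, 0, 0, 0, 1], [0, 0, 0.01, 0, 0, 0, 1], [0, 0, 0, 0, 0, 0, 1], [0, 0, 0, 0, 0, 0, 1], [0, 0, 0, 0, 0, 0, 1]]])

```text
time: 28.05
tool_pos: [0.5764, -0.0365, 0.1006]
tool_rot: [0.0, 0.998, -0.065, -0.0]
contact_force: [3.3, 0.5, 0.0]
gripper_width: 0.288
grasp_force: 59.3
```

```bash
python3 -c "
from h import *
s=manip.state(); print(s['tool_pos'],s['ft_torque'],s['contact_force'])"
```

```text
[ 0.57637029 -0.03652576  0.10064254] [ 0.08090366 -0.68483497  0.03147875] [3.29602426 0.53756211 0.0198574 ]
```

Emit:
move_arm(plan=[[[0.006, -0.001, 0, 0, 0, 0, 1], [0, 0, 0.01, 0, 0, 0, 1], [0, 0, 0.01, 0, 0, 0, 1], [0, 0, 0.01, 0, 0, 0, 1], [0, 0, 0.01, 0, 0, 0, 1], [0, 0, 0.01, 0, 0, 0, 1], [0, 0, 0.01, 0, 0, 0, 1], [0, 0, 0.01, 0, 0, 0, 1], [0, 0, 0, 0, 0, 0, 1], [0, 0, 0, 0, 0, 0, 1]]])

```text
time: 29.3
tool_pos: [0.5771, -0.0365, 0.0922]
tool_rot: [-0.0, 0.998, -0.065, -0.0]
contact_force: [0.6, 0.5, -1.4]
gripper_width: 0.281
grasp_force: 59.1
```

```bash
python3 -c "
from h import *
s=manip.state(); print(s['tool_pos'],s['ft_torque'],s['contact_force'])"
```

```text
[ 0.57706415 -0.03648328  0.09221794] [-0.01397122 -0.2062134   0.00403204] [ 0.6156973   0.51095438 -1.42191219]
```

Emit:
move_arm(plan=[[[0, 0, 0.012, 0, 0, 0, 1], [0, 0, 0.012, 0, 0, 0, 1], [0, 0, 0.012, 0, 0, 0, 1], [0, 0, 0.012, 0, 0, 0, 1], [0, 0, 0.012, 0, 0, 0, 1], [0, 0, 0.012, 0, 0, 0, 1], [0, 0, 0.012, 0, 0, 0, 1], [0, 0, 0.012, 0, 0, 0, 1], [0, 0, 0, 0, 0, 0, 1], [0, 0, 0, 0, 0, 0, 1]]])

```text
time: 30.55
tool_pos: [0.5772, -0.0365, 0.0808]
tool_rot: [-0.0, 0.998, -0.065, -0.0]
contact_force: [0.2, -0.6, -0.4]
gripper_width: 0.282
grasp_force: 59.2
```

```bash
python3 -c "
from h import *
s=manip.state(); print(s['tool_pos'],s['ft_torque'],s['contact_force'])"
```

```text
[ 0.57717572 -0.03646036  0.08084793] [-0.07168248 -0.12664621 -0.00542004] [ 0.1602085  -0.5812527  -0.44033147]
```

Smooth. The bush should come at a TCP height of about 0.071.

Emit:
move_arm(plan=[[[0, 0, 0.012, 0, 0, 0, 1], [0, 0, 0.012, 0, 0, 0, 1], [0, 0, 0.012, 0, 0, 0, 1], [0, 0, 0.012, 0, 0, 0, 1], [0, 0, 0.012, 0, 0, 0, 1], [0, 0, 0.012, 0, 0, 0, 1], [0, 0, 0.012, 0, 0, 0, 1], [0, 0, 0.012, 0, 0, 0, 1], [0, 0, 0, 0, 0, 0, 1], [0, 0, 0, 0, 0, 0, 1]]])

```text
time: 31.8
tool_pos: [0.578, -0.0366, 0.0706]
tool_rot: [0.0, 0.998, -0.065, 0.001]
contact_force: [-0.9, 0.5, 5.0]
gripper_width: 0.283
grasp_force: 59.9
```

```bash
python3 -c "
from h import *
s=manip.state(); print(s['tool_pos'],s['ft_torque'],s['contact_force'])"
```

```text
[ 0.57797329 -0.03659523  0.0706148 ] [ 0.0195313   0.12060705 -0.0425612 ] [-0.93679732  0.5044545   4.97946048]
```

Emit:
move_arm(plan=[[[0, 0, 0.007, 0, 0, 0, 1], [0, 0, 0.007, 0, 0, 0, 1], [0, 0, 0.007, 0, 0, 0, 1], [0, 0, 0.007, 0, 0, 0, 1], [0, 0, 0.007, 0, 0, 0, 1], [0, 0, 0, 0, 0, 0, 1], [0, 0, 0, 0, 0, 0, 1], [0, 0, 0, 0, 0, 0, 1], [0, 0, 0, 0, 0, 0, 1], [0, 0, 0, 0, 0, 0, 1]]])

```text
time: 33.05
tool_pos: [0.5784, -0.0366, 0.0673]
tool_rot: [0.0, 0.998, -0.065, 0.001]
contact_force: [-1.7, 0.1, 7.9]
gripper_width: 0.283
grasp_force: 60.2
```

```bash
python3 -c "
from h import *
s=manip.state(); print(s['tool_pos'],s['ft_torque'],s['contact_force'])"
```

```text
[ 0.5783899  -0.03662765  0.06734298] [0.0954626  0.31622711 0.01710005] [-1.73281269  0.1371085   7.90879753]
```

Emit:
move_arm(plan=[[[-0.004, 0, 0.007, 0, 0, 0, 1], [0, 0, 0.007, 0, 0, 0, 1], [0, 0, 0.007, 0, 0, 0, 1], [0, 0, 0.007, 0, 0, 0, 1], [0, 0, 0.007, 0, 0, 0, 1], [0, 0, 0, 0, 0, 0, 1], [0, 0, 0, 0, 0, 0, 1], [0, 0, 0, 0, 0, 0, 1], [0, 0, 0, 0, 0, 0, 1], [0, 0, 0, 0, 0, 0, 1]]])

```text
time: 34.3
tool_pos: [0.5781, -0.0367, 0.0632]
tool_rot: [0.0, 0.998, -0.065, 0.001]
contact_force: [-1.2, -0.5, 8.7]
gripper_width: 0.284
grasp_force: 60.2
```

```bash
python3 -c "
from h import *
s=manip.state(); print(s['tool_pos'],s['ft_torque'],s['contact_force'])"
```

```text
[ 0.57812265 -0.0366785   0.06316664] [ 0.04564817  0.22069556 -0.01777116] [-1.17699658 -0.49897389  8.66717429]
```

Emit:
move_arm(plan=[[[0, 0, 0.006, 0, 0, 0, 1], [0, 0, 0.006, 0, 0, 0, 1], [0, 0, 0.006, 0, 0, 0, 1], [0, 0, 0.006, 0, 0, 0, 1], [0, 0, 0, 0, 0, 0, 1], [0, 0, 0, 0, 0, 0, 1], [0, 0, 0, 0, 0, 0, 1], [0, 0, 0, 0, 0, 0, 1], [0, 0, 0, 0, 0, 0, 1], [0, 0, 0, 0, 0, 0, 1]]])

```text
time: 35.55
tool_pos: [0.5782, -0.0367, 0.0612]
tool_rot: [0.0, 0.998, -0.065, 0.001]
contact_force: [-3.3, 1.5, 12.6]
gripper_width: 0.28
grasp_force: 60.6
```

```bash
python3 -c "
from h import *
s=manip.state(); print(s['tool_pos'],s['ft_torque'],s['contact_force'])"
```

```text
[ 0.57824657 -0.03669316  0.06119424] [ 0.09723141  0.66492509 -0.01782285] [-3.33524229  1.4822072  12.58412652]
```

Emit:
move_arm(plan=[[[0, 0, 0.006, 0, 0, 0, 1], [0, 0, 0.003, 0, 0, 0, 1], [0, 0, 0, 0, 0, 0, 1], [0, 0, 0, 0, 0, 0, 1], [0, 0, 0, 0, 0, 0, 1], [0, 0, 0, 0, 0, 0, 1], [0, 0, 0, 0, 0, 0, 1], [0, 0, 0, 0, 0, 0, 1], [0, 0, 0, 0, 0, 0, 1], [0, 0, 0, 0, 0, 0, 1]]])

```text
time: 36.8
tool_pos: [0.5783, -0.0367, 0.0612]
tool_rot: [0.0, 0.998, -0.065, 0.001]
contact_force: [-5.5, 0.9, 17.7]
gripper_width: 0.283
grasp_force: 61.0
```

```bash
python3 -c "
from h import *
s=manip.state(); print(s['tool_pos'],s['ft_torque'],s['contact_force'])"
```

```text
[ 0.57830045 -0.03668598  0.06115457] [ 0.23231585  1.15078735 -0.00145486] [-5.51617094  0.85377175 17.67885721]
```

Hard stop: no further travel and the force rose to 17.7 N, so the head is on the wood. I'll relax, let go and rise.

Emit:
move_arm(plan=[[[-0.004, 0, -0.01, 0, 0, 0, 1], [0, 0, 0, 0, 0, 0, 1], [0, 0, 0, 0, 0, 0, 0.8], [0, 0, 0, 0, 0, 0, 0.5], [0, 0, 0, 0, 0, 0, 0.4], [0, 0, 0, 0, 0, 0, 0.4], [0, 0, -0.1, 0, 0, 0, 0.4], [0, 0, -0.3, 0, 0, 0, 0.4], [0, 0, -0.4, 0, 0, 0, 0.4], [0, 0, -0.3, 0, 0, 0, 0.4]]])

```text
time: 38.05
tool_pos: [0.5769, -0.0365, 0.1935]
tool_rot: [0.0, 0.998, -0.065, 0.001]
contact_force: [0.3, 0.1, -0.6]
gripper_width: 0.599
grasp_force: 0.0
```

```bash
python3 -c "
from h import *
f=grab('side','s7'); g=grab('top','t7')
o=np.zeros((600,800,3),np.uint8)
o[:,:400]=cv2.resize(f['pixels'][160:250,310:370],(400,600),interpolation=cv2.INTER_CUBIC); o[:300,400:]=cv2.resize(f['pixels'],(400,300))
o[300:,400:]=cv2.resize(g['pixels'],(400,300)); cv2.imwrite('pics/c7.png',o)
w=grab('wrist','w7')
F=240/np.tan(np.radians(w['vfov'])/2); v,u=np.mgrid[:480,:640]; d=w['depth']; P=np.stack([(u-w['cx'])/F*d,(v-w['cy'])/F*d,d,np.ones_like(d)],-1)@np.linalg.inv(w['view']).T
m=(np.hypot(P[...,0]-.577,P[...,1]+.0365)<.011)&(d>0); print(m.sum(),np.percentile(P[m][:,2],[10,50,90]))
m=(np.hypot(P[...,0]-.577,P[...,1]+.0365)<.018)&(P[...,2]>.075)&(P[...,2]<.1); print(P[m][:,:3].mean(0) if m.any() else 0)
print(manip.state()['tool_pos'],manip.state()['contact_force'])"
```

```text
1020 [0.0708277  0.08344646 0.08461807]
[ 0.57663526 -0.03708499  0.08266158]
[ 0.57807785 -0.03669732  0.19414087] [-0.13790136  0.61324989 -0.01928822]
```

View pics/c7.png

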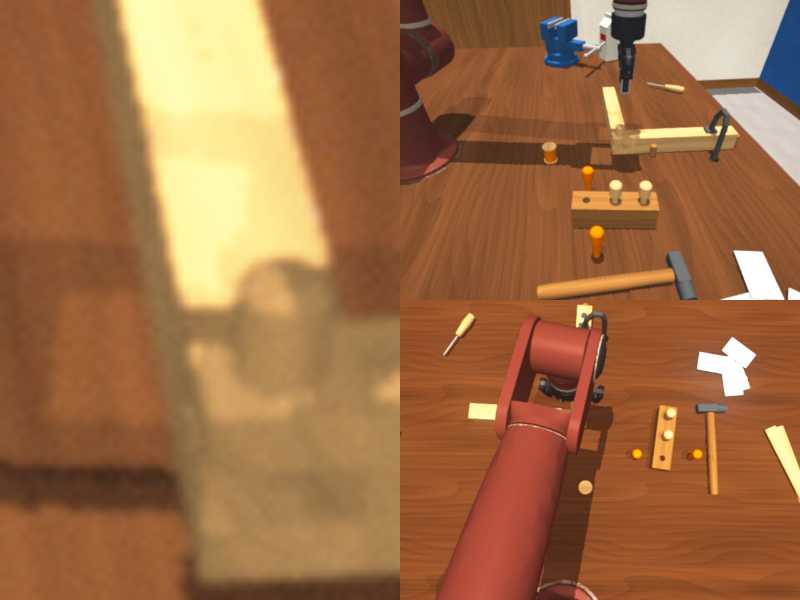

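The picture shows the pin head seated on the corner, at crop (285,330), with its top at 84 mm, which is 54 + 30. The pegs, hammer, spool and look-alikes are where they were, and the arm is clear.

```bash
python3 -c "
from plant import manip
print(manip.job_done())"
```

```text
the job is handed in; nothing more can be done
None
```

The corner is together and handed in at about 38 s of the 72 s allowed: tenon home on shoulder and slot bottom (10 N at most), pin head seated on the wood (17.7 N at the last push) and released, and nothing else moved.

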